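# Press a connector home and set the press's depth stop to the travel

## Task

Pull the arbor press's lever down by its ball knob until the connector is fully home in its board and the resistance firms up: a firm press, about 15 N at the knob and never over 20. Record that travel for the rest of the batch: with the ram at that depth, slide the depth stop up its rod until its top just meets the underside of the ram's stop arm. Then raise the lever right back up, leaving the stop where you set it, let go, and disturb nothing else on the bench.

Things in the scene. Friction and masses are not known exactly. Their poses are not given: they have to be found in the camera images.
- press: Dark cast-iron bench arbor press, fixed, 330 mm tall. Origin: underside of its base straight below the ram; z up, x from its open front to its back, y to the left of an operator who stands at the front and looks along +x. Base x -105..155, y -75..75, 22 mm thick; head x -42..145, y -28..28, z 190..290 mm. In mm in this frame: hub (35, -53, 235).
- lever (a joint): Press lever, rad: 0 fully up, grows as pulled down, limit 1.32. Drives the ram down 25 mm per rad. Counterweighted; stays where it is left. Force at the knob along its arc: about 2.5 N to move it up or down, about 6 N down while the connector goes in; once home it firms up steeply (3 to 7 N per mm). 9 N is hardly home, 15 N is proper, above 24 N (150 N at the pad) the board is damaged.
- knob (a point): Centre of the black ball knob, 36 mm across, on the lever's front end, 170 mm from the hub, front right of the press. At lever angle a it lies at x = 35 - 170 cos(0.52 - a), y = -53, z = 235 + 170 sin(0.52 - a) mm in the press frame. Press it from above with shut fingertips, or pinch it from above across the press's y; a hard pinch adds drag (5 N at 40 N grip) as the ball turns in the fingers.
- ram: The steel ram with its pressing pad (18 x 66 x 14 mm). Origin: centre of the pad's flat underside, 125 mm above the bench when the lever is fully up. A flat stop arm, 12 mm thick, reaches from the pad to the press's left, up to y = 74 mm, and straddles the stop rod with a fork.
- fork_under (a point): Underside of the ram's stop arm straight above the stop block, at (0, 62, 3) mm from the ram's origin: it goes up and down with the ram.
- connector: Black press-fit connector, 11 x 62 x 14 mm, its pins started in the green board below the ram. Origin: centre of its flat top. It stands 4 to 9 mm proud of home; this and the height of the packing under the board differ each time and cannot be told beforehand. It goes in under about 25 N of pad force and stays where pushed. Home lies at 17 to 29 mm of ram travel.
- stop_top (a point): Flat top of the depth stop, a dark steel block 28 x 24 x 24 mm on an upright 10 mm rod at the left of the press (x 0, y 62 mm in the press frame; rod top 120 mm above the bench). Its top can stand 80 to 116 mm above the bench. It slides with about 4 N and stays where it is left. It cannot pass the ram's arm, which holds still while the stop is pushed gently (under 15 N) against it.
- stop_tab (a point): Grip point of the depth stop, in its ribbed aluminium finger tab: a bar 14 mm thick (press x) and 22 mm high that sticks out 56 mm to the press's left from the block, its top level with the stop's top. The point is at x 0, y 112 mm in the press frame, 6 mm below the tab's top. Pinch it from above across the press's x direction.
- flux_bottle: Bystander, loose: white 38 mm round squeeze bottle, 114 mm tall, yellow cap and black brush, left of the press; origin at the centre of its underside.
- rinse_bottle: Bystander, loose: a second such bottle, far right; origin at the centre of its underside.
- alcohol: Bystander, loose: white plastic bottle, 74 mm across, 190 mm tall, far left; origin at the centre of its underside.
- spool: Bystander, loose: solder spool, 60 mm across, 42 mm tall, standing on end, far left; origin at the centre of its underside.
- driver: Bystander, loose: screwdriver with yellow handle, 160 mm, lying far right; origin at the centre of its underside.
- spare_board: Bystander, loose: finished board 90 x 70 mm lying flat left of the press; origin at the centre of its underside.
- tray: Bystander, loose: blue open tray 130 x 100 x 40 mm of spare connectors, right of the press; origin at the centre of its underside.

How it is judged:
By the outcome, as a careful person would: the job done as asked, in the order asked, and still so for the second after the job is handed in, with the robot touching nothing.
It also fails if it takes over 67 s, if anything falls off the work surface, if the arm or the gripper's body presses on something with over 40 N, if the wrist force passes 120 N, or if a joint passes its speed limit or range.

## Robot

A 7-joint arm with a two-finger parallel gripper is mounted at the origin on the work surface. World frame = base frame: x ahead of the robot, y to its left, z up, the work surface at z = 0. Lengths are in m, angles in rad, forces in N, time in s.
With the tool pointing down it reaches from about 0.375 to 0.925 m from the base axis. Payload 3.1 kg.
Tool frame: the origin (TCP) lies on the centre line of the jaws, within the pads' length; the fingertips stand 14 mm ahead of it and the grasp point (between the pads) lies 5 mm behind it; z points along the fingers, y is the line along which they close (so a half turn about z gives the same grasp; the last joint's range is limited). The gripper opens to 85 mm and grips with 20 to 120 N. Pads are 22 mm wide; open, the fingers measure 114 mm over their backs; the gripper's body (76 mm by 85 mm) begins 54 mm behind the grasp point. The pads swing forward as they close: fully open they stand 13 mm farther back than shut.
Start: joints at [-1.395, 0.383, 0.044, 1.598, -0.018, 1.161, -0.05], TCP at [0.176, 0.626, 0.245] pointing down, gripper open.
Joint ranges: [-2.61, 2.61], [-0.41, 2.15], [-1.48, 1.57], [0, 2.5], [-1.57, 4.71], [0.05, 1.97], [-2.85, 2.85]. Speed limits (rad/s): [2.79, 2.79, 3.14, 3.14, 3.14, 3.14, 3.14].

## Interface

Orientations are given as a unit quaternion [x, y, z, w].
In Python, from bench import ctrl gives the robot as it stands. Calls block until the motion is done:
- ctrl.move_ptp(position, orientation): joint-space move of the TCP to a pose.
- ctrl.movel(position, orientation=None, speed=0.15): straight line of the TCP; orientation=None keeps the orientation; speed is the mean speed in m/s.
- ctrl.move_j(angles): joint-space move.
- ctrl.move_gripper(opening, effort=None): finger opening in m; effort is the grip in N (None keeps the last); returns when the fingers have stopped.
- ctrl.pause(seconds).
- ctrl.inverse_kinematics(position, orientation): joint angles nearest the present ones, or None.
- ctrl.read_camera(name): name is "scene" or "top"; returns (picture, depth): 400x640x3 uint8, red, green, blue; 400x640 float32, m along the optical axis (not along the pixel's ray), 0 where there is no reading.
- ctrl.camera_params(name): a dict with "K" (3x3 intrinsics, pixels), "camera_from_world" (4x4, takes a point from world to camera coordinates). Camera axes: x right, y down, z forward; pixel columns grow to the right and rows downward; lengths in m; the calibration is good to about 2 mm. A picture is of the moment at which its call begins. camera_params takes no time and is no camera call.
A pose or a line that the arm cannot do raises ctrl.MotionError and nothing moves.
- ctrl.sign_off(): hands the job in; it is judged then, once.
Trained networks look in the newest picture that a camera, given by its name, has taken for a name from the list of things; names that differ only in an ending like _2 or _b are one class to them, and where a whole thing is asked for, a point or a joint stands for the part that bears it (a point fixed in the world has none). Each returns a list of dicts, best first, with "score" (0 to 1); they miss things now and then, are a little off and sometimes report something else, mostly with a low value. They report only what shows in the picture. A call takes as long as a camera call.
- ctrl.look_for(camera, name): "rect" ([left, top, right, bottom] in pixels, round what is visible of it).
- ctrl.outline_of(camera, name): "region" (400x640 bool, what is visible of it) and "rect" ([left, top, right, bottom] in pixels, round what is visible of it).
Readings, each from a call of its own:
- ctrl.read_time_s(): time.
- ctrl.read_qpos(): joint angles.
- ctrl.read_joint_vel(): joint speeds.
- ctrl.read_effort(): joint torques, N m.
- ctrl.read_eef_pos(): TCP position.
- ctrl.read_tcp_rot(): TCP orientation.
- ctrl.read_ft_force(): force on the tool from outside, world axes, zero at the start.
- ctrl.read_ft_torque(): the same for the moment, N m.
- ctrl.read_finger_gap(): finger opening in m.
- ctrl.read_grasp_force(): force on a finger pad.
Only numpy, scipy, OpenCV 4.12 (cv2) and the standard library are available. Lean on these libraries where they do the work, as an engineer would, in place of code of your own. Each camera call takes 0.05 s, during which the arm holds its last target. There are 200 camera calls.

## Working session

There is one attempt and no reset: what is moved stays moved. The work goes in short steps, each a Python script; the robot and the scene stay as the last script left them, time stands still between calls to the robot, and variables do not carry over. Pictures are saved under pics/ and viewed, at most 10 in all, crops included, and the job is handed in when it is done.

```bash
ls; mkdir -p pics
python3 - <<'E'
from bench import ctrl
import cv2,numpy as np
for c in("scene","top"):
    im,d=ctrl.read_camera(c); cv2.imwrite(f"pics/{c}0.png",im[:,:,::-1]); np.save(f"{c}0.npy",d)
    p=ctrl.camera_params(c); print(c,p["K"].round(1).tolist(),np.round(p["camera_from_world"],4).tolist())
    for n in("press","lever","knob","ram","connector","stop_top","stop_tab","flux_bottle","tray","spare_board"):
        print(n,[(np.round(r["rect"]).tolist(),round(r["score"],2)) for r in ctrl.look_for(c,n)[:2]])
print(ctrl.read_time_s(),ctrl.read_tcp_rot())
E
```

```text
bench.py
pics
scene [[485.5, 0.0, 316.7], [0.0, 485.5, 197.0], [0.0, 0.0, 1.0]] [[0.4281, 0.9036, -0.014, -0.2297], [0.7657, -0.3709, -0.5255, -0.3064], [-0.4801, 0.2143, -0.8507, 1.7471], [0.0, 0.0, 0.0, 1.0]]
press [([298.0, 151.0, 386.0, 289.0], 0.85)]
lever [([294.0, 151.0, 354.0, 253.0], 0.71), ([337.0, 173.0, 350.0, 188.0], 0.69)]
knob [([296.0, 149.0, 353.0, 253.0], 0.9)]
ram [([339.0, 175.0, 351.0, 188.0], 0.58), ([148.0, 291.0, 168.0, 317.0], 0.3)]
connector []
stop_top [([370.0, 206.0, 382.0, 217.0], 0.49), ([338.0, 174.0, 352.0, 189.0], 0.32)]
stop_tab [([374.0, 205.0, 381.0, 211.0], 0.57)]
flux_bottle [([403.0, 206.0, 418.0, 223.0], 0.59)]
tray [([259.0, 252.0, 301.0, 307.0], 0.86), ([370.0, 166.0, 402.0, 196.0], 0.61)]
spare_board [([366.0, 168.0, 401.0, 197.0], 0.75)]
top [[501.4, 0.0, 318.1], [0.0, 501.4, 196.7], [0.0, 0.0, 1.0]] [[-0.0282, -0.9996, 0.008, -0.0112], [-0.998, 0.0277, -0.0571, 0.5361], [0.0568, -0.0096, -0.9983, 1.7472], [0.0, 0.0, 0.0, 1.0]]
press [([255.0, 125.0, 315.0, 223.0], 0.58)]
lever [([303.0, 134.0, 317.0, 221.0], 0.78)]
knob [([302.0, 131.0, 317.0, 223.0], 0.92)]
ram [([272.0, 171.0, 294.0, 183.0], 0.65), ([256.0, 126.0, 318.0, 222.0], 0.55)]
connector [([219.0, 205.0, 246.0, 232.0], 0.64), ([301.0, 135.0, 316.0, 224.0], 0.4)]
stop_top []
stop_tab [([272.0, 172.0, 294.0, 185.0], 0.65)]
flux_bottle []
tray [([342.0, 149.0, 376.0, 191.0], 0.56)]
spare_board [([219.0, 202.0, 245.0, 234.0], 0.93), ([271.0, 170.0, 303.0, 186.0], 0.46)]
1.1 [ 1.36450110e-01  9.90646944e-01 -7.37791377e-06 -6.07832545e-06]
```

View pics/scene0.png

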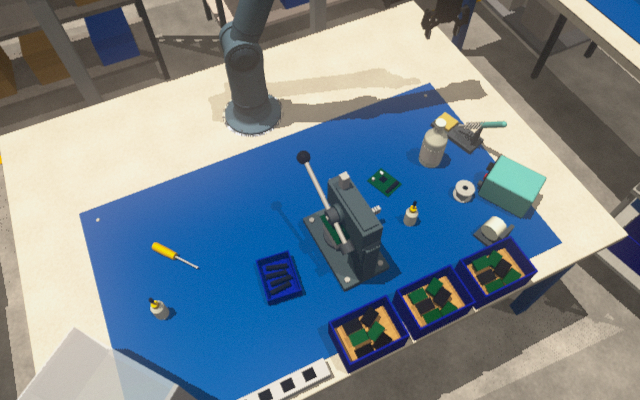

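View pics/top0.png

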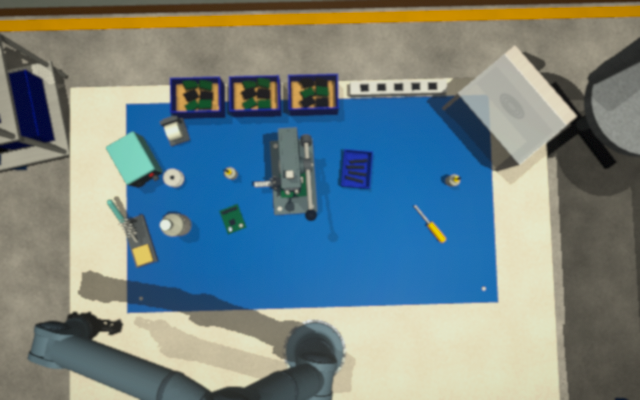

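The scene view shows the press with its knob at about (304,157) and the tab at about (377,209). In the top view the knob is at (311,215) and the tab at (262,184). The front of the press faces the robot. Next I fit its pose from the depth clouds.

```bash
cat > h.py <<'E'
from bench import ctrl
import cv2,numpy as np
def cloud(c,d):
    p=ctrl.camera_params(c);K=p["K"];T=np.linalg.inv(p["camera_from_world"])
    v,u=np.mgrid[:d.shape[0],:d.shape[1]]
    P=np.stack([(u-K[0,2])/K[0,0]*d,(v-K[1,2])/K[1,1]*d,d,np.ones_like(d)],-1)@T.T
    return P[...,:3]
def proj(c,X):
    p=ctrl.camera_params(c);q=p["camera_from_world"][:3,:3]@np.asarray(X,float).T+p["camera_from_world"][:3,3:];q=p["K"]@q
    return (q[:2]/q[2]).T
E
python3 - <<'E'
from h import *
for c,(l,t,r,b),kn,tab in(("top",(240,115,330,235),(311,214),(262,184)),("scene",(290,140,400,300),(304,157),(377,209))):
    d=np.load(c+"0.npy");P=cloud(c,d);S=P[t:b,l:r].reshape(-1,3)
    for z0,z1 in((.28,.298),(.015,.03)):
        Q=S[(S[:,2]>z0)&(S[:,2]<z1)]
        rc=cv2.minAreaRect((Q[:,:2]*1000).astype(np.float32)); print(c,z0,len(Q),np.median(Q[:,2]).round(4),rc, Q[:,:2].mean(0))
    for n,(u,v) in(("knob",kn),("tab",tab)):
        print(n,[P[v+j,u+i].round(3).tolist() for j in(-3,0,3) for i in(-4,0,4)])
a=cv2.imread("pics/top0.png")[115:235,240:330];b=cv2.imread("pics/scene0.png")[140:300,285:400]
a=cv2.resize(a,(390,520),interpolation=2);b=cv2.resize(b,(390,543),interpolation=2)[:520]
cv2.imwrite("pics/crop0.png",np.hstack([a,b]))
E
```

```text
top 0.28 1089 0.2897 ((609.3601684570312, 53.22809600830078), (251.8308563232422, 81.18788146972656), 11.608357429504395) [0.63468207 0.05634997]
top 0.015 1209 0.0231 ((633.2368774414062, 96.48129272460938), (298.9392395019531, 392.6330261230469), 88.91240692138672) [0.58933087 0.07040287]
knob [[0.478, 0.01, 0.312], [0.477, -0.001, 0.317], [0.477, -0.013, 0.313], [0.469, 0.01, 0.316], [0.469, -0.001, 0.324], [0.468, -0.013, 0.319], [0.461, 0.011, 0.308], [0.46, -0.001, 0.318], [0.46, -0.013, 0.315]]
tab [[0.599, 0.186, -0.003], [0.598, 0.171, -0.003], [0.598, 0.157, -0.001], [0.58, 0.176, 0.084], [0.58, 0.162, 0.09], [0.58, 0.15, 0.082], [0.577, 0.186, 0.003], [0.576, 0.171, 0.005], [0.576, 0.157, 0.001]]
scene 0.28 1376 0.2889 ((598.739990234375, 47.414825439453125), (273.93017578125, 81.4334487915039), 10.979283332824707) [0.64690182 0.05168005]
scene 0.015 1506 0.0212 ((587.8479614257812, 70.08914184570312), (300.6807556152344, 427.62591552734375), 57.8819580078125) [0.63655817 0.01794869]
knob [[0.468, -0.01, 0.317], [0.475, -0.002, 0.32], [0.473, 0.01, 0.311], [0.477, -0.014, 0.316], [0.478, -0.004, 0.312], [0.482, 0.006, 0.311], [0.478, -0.015, 0.305], [0.482, -0.006, 0.305], [0.485, 0.004, 0.302]]
tab [[0.532, 0.199, -0.002], [0.576, 0.181, 0.077], [0.547, 0.219, 0.004], [0.581, 0.164, 0.08], [0.587, 0.174, 0.082], [0.556, 0.214, 0.003], [0.685, 0.088, 0.282], [0.589, 0.175, 0.067], [0.563, 0.211, -0.001]]
```

View pics/crop0.png

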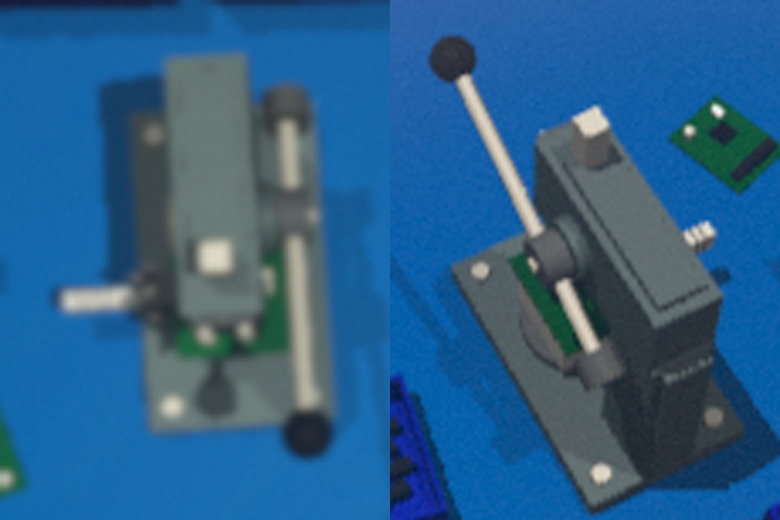

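```bash
cat > fit.py <<'E'
from h import *
from scipy.optimize import least_squares
def box(p,lo,hi):
    c=(np.array(lo)+hi)/2;q=abs(p-c)-(np.array(hi)-lo)/2
    return np.linalg.norm(np.maximum(q,0),axis=1)+np.minimum(q.max(1),0)
def knobp(a): return np.array([35-170*np.cos(.52-a),-53,235+170*np.sin(.52-a)])
def sdf(S,x):
    X,Y,th,a,zt=x; c,s=np.cos(th),np.sin(th)
    q=S-[X,Y,0]; q=np.stack([c*q[:,0]+s*q[:,1],-s*q[:,0]+c*q[:,1],q[:,2]],1)
    k=knobp(a)
    return np.stack([box(q,(-42,-28,190),(145,28,290)),box(q,(-105,-75,0),(155,75,22)),
      np.linalg.norm(q-k,axis=1)-18, box(q,(-7,74,zt-22),(7,130,zt)), box(q,(-14,50,zt-24),(14,74,zt))],1)
def fit(ds,x0):
    Ss=[]
    for c,d in ds:
        P=cloud(c,d).reshape(-1,3)*1000
        Ss.append(P[(abs(P[:,0]-600)<220)&(abs(P[:,1]-60)<180)&(P[:,2]>12)])
    S=np.concatenate(Ss); x=np.array(x0,float)
    for g in(25,15,10,8,8):
        D=sdf(S,x);i=abs(D).argmin(1);m=abs(D[np.arange(len(S)),i])<g; Q=S[m];j=i[m]
        w=1/np.sqrt(np.bincount(j,minlength=5)+50)[j]
        r=least_squares(lambda x:w*sdf(Q,x)[np.arange(len(Q)),j],x,x_scale=[1,1,.01,.01,1],loss="soft_l1",f_scale=.1); x=r.x
    e=sdf(Q,x)[np.arange(len(Q)),j]
    for n in range(5): print(n,(j==n).sum(),e[j==n].mean().round(2),e[j==n].std().round(2),end=" | ")
    print(x.round(4)); return x
if __name__=="__main__":
    d=[(c,np.load(c+"0.npy")) for c in("top","scene")]
    x0=[580,50,-.05,0,85]
    fit(d[:1],x0);fit(d[1:],x0);x=fit(d,x0)
    c,s=np.cos(x[2]),np.sin(x[2]);R=np.array([[c,-s,0],[s,c,0],[0,0,1]]);t=np.array([x[0],x[1],0])
    print(knobp(x[3])@R.T+t,np.array([0,112,x[4]-6])@R.T+t)
    import cv2
    pts=np.array([[a,b,z] for z,xs,ys in((290,(-42,145),(-28,28)),(22,(-105,155),(-75,75)),(x[4],(-7,7),(74,130))) for a in xs for b in ys]+[knobp(x[3])])@R.T+t
    ims=[]
    for cam in("top","scene"):
        im=cv2.imread(f"pics/{cam}0.png"); uv=proj(cam,pts/1000);l,t0=np.floor(uv.min(0)-8).astype(int)
        im=cv2.resize(im[t0:t0+150,l:l+105],None,fx=3.7,fy=3.7,interpolation=2)
        for u,v in (uv-[l,t0]+.5)*3.7: cv2.circle(im,(int(u),int(v)),3,(0,0,255),1)
        ims.append(im)
    cv2.imwrite("pics/fit0.png",np.hstack(ims)[:560])
E
python3 fit.py
```

```text
0 1204 0.47 3.8 | 1 1177 1.13 3.57 | 2 129 0.18 2.3 | 3 77 -0.77 2.62 | 4 31 1.53 3.06 | [5.868896e+02 5.622970e+01 3.650000e-02 1.045000e-01 8.661390e+01]
0 2221 -0.25 2.7 | 1 1495 -0.48 2.89 | 2 166 0.32 2.21 | 3 59 -0.26 1.77 | 4 0 nan nan | [5.875753e+02 5.576620e+01 4.040000e-02 1.225000e-01 8.206110e+01]
0 3422 0.02 3.14 | 1 2671 0.24 3.31 | 2 293 0.33 2.33 | 3 136 -0.95 2.58 | 4 31 1.79 2.91 | [5.873245e+02 5.588210e+01 3.830000e-02 1.145000e-01 8.606920e+01]
[468.22722228  -1.71756001 302.06069424] [583.03861972 167.80003559  80.0692405 ]fit.py:24: RuntimeWarning: Mean of empty slice.
  for n in range(5): print(n,(j==n).sum(),e[j==n].mean().round(2),e[j==n].std().round(2),end=" | ")
  ret = ret.dtype.type(ret / rcount)
  ret = _var(a, axis=axis, dtype=dtype, out=out, ddof=ddof,
  arrmean = um.true_divide(arrmean, div, out=arrmean,
  ret = ret.dtype.type(ret / rcount)
```

View pics/fit0.png

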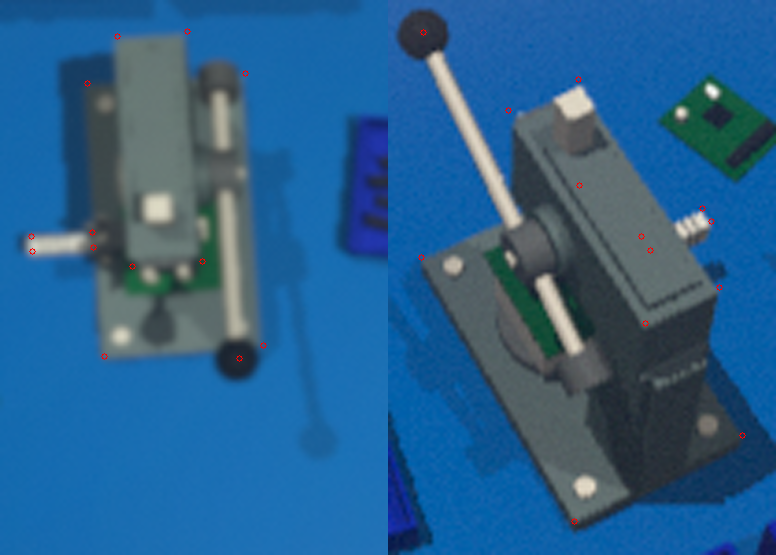

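The reprojected fit sits on the picture in both views. The lever starts about 0.11 rad down. Next: bystander positions, an IK check, then move above the knob.

```bash
cat >> h.py <<'E'
from scipy.spatial.transform import Rotation as Ro
TH=.0383; C,S_=np.cos(TH),np.sin(TH); RP=np.array([[C,-S_,0],[S_,C,0],[0,0,1]]); TP=np.array([.5873,.0559,0])
def W(p): return RP@(np.asarray(p,float)/1000)+TP          # press mm -> world m
def down(psi):                                             # tool down, tool y at yaw psi
    h=(psi+np.pi/2)/2; return np.array([np.cos(h),np.sin(h),0,0])
def knobp(a): return np.array([35-170*np.cos(.52-a),-53,235+170*np.sin(.52-a)])
QK=down(np.pi/2+TH); QK2=down(-np.pi/2+TH); QT=down(TH); QT2=down(np.pi+TH)
E
python3 - <<'E'
from h import *
P=cloud("top",np.load("top0.npy"))
for n,(u,v) in(("flux",(230,173)),("alc",(175,224)),("board",(232,219))): print(n,np.median(P[v-3:v+4,u-3:u+4].reshape(-1,3),0).round(3),P[v-9:v+10,u-9:u+10,2].max().round(3))
ik=ctrl.inverse_kinematics; f=lambda q:None if q is None else np.round(q,2).tolist()
print("lift",f(ik([.176,.626,.42],ctrl.read_tcp_rot())))
for q in(QK,QK2):
    for a in(0,.115,1.16): print("k",f(ik(W(knobp(a)+[0,0,40]),q)))
    print("kh",f(ik(W(knobp(0)+[0,0,90]),q)))
for q in(QT,QT2):
    for z in(80,250): print("t",f(ik(W([0,112,z]),q)))
E
```

```text
flux [0.621 0.271 0.07 ] 1.775
alc [0.453 0.441 0.146] 1.775
board [0.466 0.279 0.008] 0.027
lift [-1.4, 0.3, 0.06, 1.36, -0.02, 1.49, -0.05]
k [-0.9, -0.1, 0.78, 1.88, 0.07, 1.33, 1.47]
k [-0.91, -0.11, 0.78, 1.92, 0.08, 1.3, 1.46]
k [-0.76, 0.19, 0.74, 2.08, -0.16, 0.93, 1.68]
kh [-0.86, -0.12, 0.72, 1.8, 0.08, 1.44, 1.46]
k [-0.92, -0.1, 0.8, 1.88, 0.07, 1.33, -1.68]
k [-0.92, -0.11, 0.79, 1.92, 0.08, 1.3, -1.69]
k [-0.91, 0.22, 0.92, 2.08, -0.22, 0.94, -1.4]
kh [-0.92, -0.13, 0.78, 1.8, 0.09, 1.44, -1.7]
t [-0.82, 0.56, 0.6, 1.85, -0.41, 0.86, 0.02]
t [-0.87, 0.34, 0.64, 1.73, -0.22, 1.15, -0.13]
t [0.54, 0.94, -1.25, 1.78, 0.97, 1.19, 2.16]
t [0.55, 0.62, -1.24, 1.66, 0.6, 1.31, 2.39]
```

Run:
```python
from h import *
ctrl.movel([.176,.626,.40],speed=.3)
ctrl.move_ptp(W(knobp(.115)+[0,0,70]),QK)
ctrl.move_gripper(0,20); ctrl.pause(.2)
print(ctrl.read_time_s(),ctrl.read_eef_pos(),ctrl.read_finger_gap())
f0=ctrl.read_ft_force();print("f0",f0)
top=W(knobp(.115))[2]+.032
for dz in(.01,.006,.004,.002,0,-.002,-.004,-.006,-.008):
    p=W(knobp(.115));p[2]=top+dz;ctrl.movel(p,speed=.08)
    f=ctrl.read_ft_force()-f0; print(dz,f.round(2),ctrl.read_eef_pos()[2].round(4),round(ctrl.read_time_s(),2))
    if f[2]>1.5:break
im,d=ctrl.read_camera("scene");cv2.imwrite("pics/s1.png",cv2.resize(im[110:300,270:420,::-1],None,fx=3,fy=3,interpolation=2))
```

```text
5.1917 [ 0.46816398 -0.00172759  0.37198189] 7.765045772599295e-05
f0 [0.0952596  0.09895929 0.88545015]
0.01 [ 0.43  1.04 -0.48] 0.3436 5.69
0.006 [-0.32  0.43 -1.13] 0.3401 5.94
0.004 [-0.1  -0.28 -0.97] 0.3379 6.19
0.002 [-1.15 -0.95 -0.74] 0.3359 6.44
0 [ 0.77 -0.1  -0.38] 0.334 6.69
-0.002 [-0.23 -0.8   1.1 ] 0.3319 6.94
-0.004 [-1.93  0.43  0.55] 0.3298 7.19
-0.006 [-0.71 -0.72  0.45] 0.3278 7.44
-0.008 [-0.93 -0.07  0.29] 0.3257 7.69
```

View pics/s1.png

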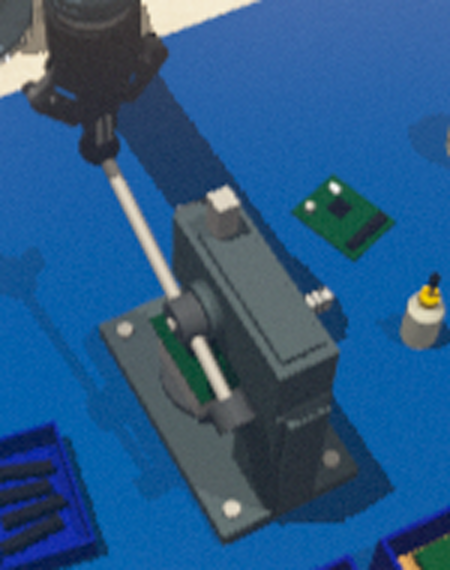

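The shut fingertips sit on the ball, at about (100,145) in the crop. I continue down the arc with averaged force readings.

```bash
cat >> h.py <<'E'
F0=np.array([-.2,0,0.2])
def force(n=10):
    s=[]
    for _ in range(n): s.append(ctrl.read_ft_force()); ctrl.pause(.005)
    return np.mean(s,0)
def arcforce(p,f,dz=-14):           # force along the lever's arc at the knob, from tool force and contact point
    fp=RP.T@f; c=RP.T@(p-TP)*1000+[0,0,dz]; r=c-[35,-53,235]
    return (r[2]*fp[0]-r[0]*fp[2])/170   # moment about press y of reaction
E
python3 - <<'E'
from h import *
t0=ctrl.read_time_s(); print([ctrl.read_ft_force()[2].round(2) for _ in range(4)],force(),ctrl.read_time_s()-t0)
for a in(.22,.30,.38,.46,.54,.62):
    p=W(knobp(a)+[0,0,32]);ctrl.movel(p,speed=.08)
    f=force(); e=ctrl.read_eef_pos(); print(a,f.round(2),round(arcforce(e,f),2),(e-p).round(4),round(ctrl.read_time_s(),2))
    if arcforce(e,f)>5:break
E
```

```text
[np.float64(0.73), np.float64(0.73), np.float64(0.73), np.float64(0.73)] [-0.76711062  0.0205399   0.86185269] 0.08330000000000037
0.22 [-0.04  0.16 -0.12] -0.13 [-0.0002  0.     -0.0002] 8.19
0.3 [0.32 0.03 0.12] 0.22 [-0.     -0.     -0.0001] 8.59
0.38 [-0.37 -0.1  -0.32] -0.41 [-0. -0. -0.] 8.99
0.46 [-0.13 -0.13  0.04] 0.02 [-0.0003 -0.0001 -0.0001] 9.39
0.54 [-0.06  0.06 -0.17] -0.17 [-0.0002 -0.0001 -0.0001] 9.79
0.62 [-0.24  0.2  -0.12] -0.12 [-0.0003 -0.     -0.0001] 10.19
```

Run:
```python
from h import *
im,d=ctrl.read_camera("scene");cv2.imwrite("pics/s2.png",cv2.resize(im[110:300,270:420,::-1],None,fx=3,fy=3,interpolation=2))
```

```text
(no output)
```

View pics/s2.png

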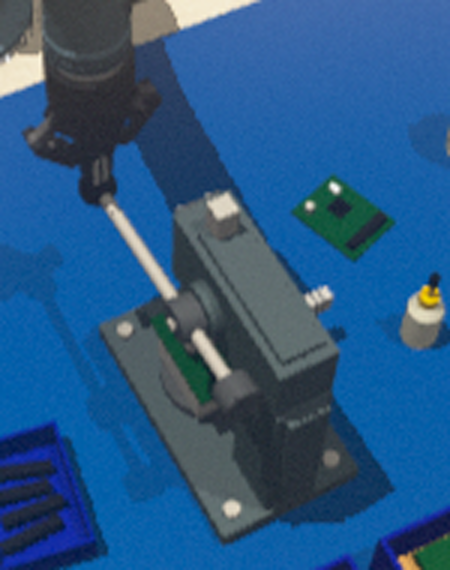

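The lever follows the fingertips, with the ball at about (97,187) in the crop. Continuing in fine steps towards home.

Run:
```python
from h import *
a=.62; prev=0; log=[]
while a<1.25:
    a+=.0085 if prev<7.5 else .004
    p=W(knobp(a)+[0,0,32]);ctrl.movel(p,speed=.02)
    f=force(6); e=ctrl.read_eef_pos(); g=arcforce(e,f); prev=g
    log.append((round(a,3),round(g,1),f.round(1).tolist()))
    if g>12.5 or ctrl.read_time_s()>32: break
for l in log[::3][:-3]+log[-6:]:print(*l)
print(ctrl.read_time_s(),(e-p).round(4))
```

```text
0.628 4.3 [-2.3, -0.3, 4.3]
0.654 4.5 [-3.1, -0.2, 4.4]
0.679 4.3 [-2.6, -0.2, 4.3]
0.705 4.8 [-2.7, -0.3, 4.6]
0.756 4.8 [-3.1, -0.5, 4.5]
0.764 4.6 [-2.9, -0.3, 4.4]
0.773 5.4 [-3.1, 0.1, 5.1]
0.781 8.4 [-4.2, -0.1, 8.0]
0.785 11.2 [-5.8, -0.5, 10.6]
0.789 13.5 [-6.7, -0.5, 12.9]
16.5417 [-0.0005 -0.      0.0009]
```

Run:
```python
from h import *
a=.7912
p=W(knobp(a)+[0,0,32]);ctrl.movel(p,speed=.02)
for _ in range(2):
    f=force(10); e=ctrl.read_eef_pos(); print(f.round(2),arcforce(e,f).round(2),(f[2]*np.cos(.27)-f[0]*np.sin(.27)).round(2),e.round(4))
p=e.copy();p[2]+=.01;ctrl.movel(p,speed=.04);p[2]=.385;ctrl.movel(p,speed=.25)
ctrl.move_gripper(.04,20)
ctrl.move_ptp(W([0,112,385]),QT)
im,d=ctrl.read_camera("top"); np.save("top1.npy",d); im2,d2=ctrl.read_camera("scene"); np.save("scene1.npy",d2)
cv2.imwrite("pics/s3.png",cv2.resize(im2[110:300,270:420,::-1],None,fx=3,fy=3,interpolation=2))
print(ctrl.read_time_s(),ctrl.read_eef_pos(),[(r["rect"],r["score"]) for r in ctrl.look_for("scene","stop_tab")])
import fit
x0=[587.3,55.9,.0383,.79,86]
fit.fit([("scene",d2)],x0)
P=cloud("scene",d2).reshape(-1,3)*1000; q=(P-TP*1000)@RP   # press frame
m=(abs(q[:,0])<15)&(q[:,1]>78)&(q[:,1]<132)&(q[:,2]>50)&(q[:,2]<110); print(m.sum(),np.percentile(q[m],[5,50,95],axis=0).round(1).tolist())
```

```text
[-7.24 -0.27 14.07] 14.72 15.49 [ 0.4601 -0.002   0.2226]
[-7.25 -0.43 14.11] 14.77 15.54 [ 0.4602 -0.002   0.2226]
20.0917 [0.58300644 0.16679157 0.38543608] []
0 2168 -0.34 2.68 | 1 1537 -0.39 2.85 | 2 123 0.05 2.51 | 3 59 -0.17 1.82 | 4 0 nan nan | [5.868515e+02 5.540610e+01 4.120000e-02 7.779000e-01 8.230160e+01]
59 [[-6.9, 106.0, 61.3], [2.5, 118.6, 79.2], [7.1, 129.0, 84.4]]fit.py:24: RuntimeWarning: Mean of empty slice.
  for n in range(5): print(n,(j==n).sum(),e[j==n].mean().round(2),e[j==n].std().round(2),end=" | ")
  ret = ret.dtype.type(ret / rcount)
  ret = _var(a, axis=axis, dtype=dtype, out=out, ddof=ddof,
  arrmean = um.true_divide(arrmean, div, out=arrmean,
  ret = ret.dtype.type(ret / rcount)
```

View pics/s3.png

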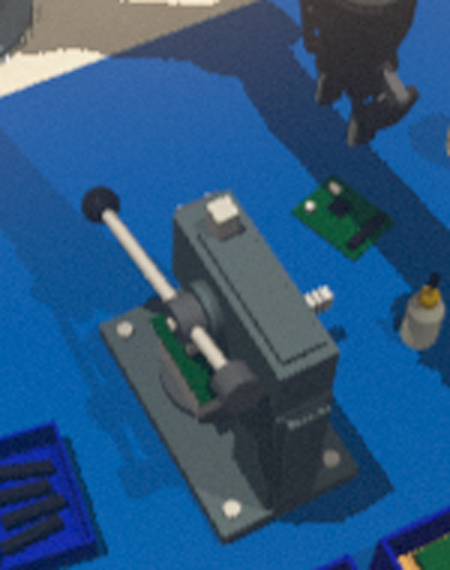

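The lever stayed down, with the knob at (100,204) in the crop and the tab at (318,298) undisturbed. Next: grip the tab and slide it up.

Run:
```python
from h import *
f0=force();print("f0",f0.round(2))
ctrl.movel(W([0,112,150]),speed=.25)
ctrl.movel(W([0,112,72]),speed=.08); print(force().round(2),ctrl.read_eef_pos().round(4))
ctrl.move_gripper(0,40); print("gap",ctrl.read_finger_gap(),ctrl.read_grasp_force(),force().round(2))
z=72; z+=16; ctrl.movel(W([0,112,z]),speed=.05); print(z,force().round(2))
while z<112:
    z+=.7; ctrl.movel(W([0,112,z]),speed=.02); f=force(8); print(round(z,1),f.round(1).tolist(),(ctrl.read_eef_pos()[2]*1000).round(2))
    if f[2]-f0[2]<-7.5: break
print(ctrl.read_time_s(),ctrl.read_finger_gap())
```

```text
f0 [ 0.25  0.28 -0.23]
[0.15 0.   0.18] [0.5837 0.1679 0.0728]
gap 0.0134313878465041 42.43440806865692 [-3.02 -0.15  2.54]
88 [-4.48  0.46  2.73]
88.7 [-5.0, 1.0, 0.9] 88.42
89.4 [-4.0, 1.3, -3.4] 88.75
90.1 [-4.3, 1.3, -4.1] 89.68
90.8 [-4.8, 1.6, -4.1] 90.62
91.5 [-5.1, 1.7, -4.0] 91.42
92.2 [-5.3, 1.6, -4.1] 92.14
92.9 [-5.0, 1.4, -3.7] 92.87
93.6 [-5.2, 1.4, -3.8] 93.56
94.3 [-5.5, 1.4, -3.6] 94.27
95.0 [-5.2, 1.0, -3.9] 94.95
95.7 [-5.4, 1.5, -3.7] 95.68
96.4 [-5.0, 1.6, -3.8] 96.35
97.1 [-5.1, 1.6, -3.7] 97.06
97.8 [-4.9, 2.0, -3.3] 97.79
98.5 [-5.2, 1.8, -3.6] 98.51
99.2 [-5.0, 1.5, -5.0] 98.93
99.9 [-3.1, 2.1, -10.5] 99.06
28.8833 0.013478577529172246
```

The stop met the arm at a tool height of about 99 mm, with about 7 N of contact force. Now I ease off, release, then pinch the knob and raise the lever.

Run:
```python
from h import *
ctrl.movel(W([0,112,99.4]),speed=.02); print(force().round(2))
ctrl.move_gripper(.04,20); ctrl.pause(.1); print("rel",force().round(2))
ctrl.movel(W([0,112,150]),speed=.12); ctrl.movel(W([0,112,385]),speed=.3)
ctrl.move_gripper(.07)
k=knobp(.78)
ctrl.move_ptp(W([k[0],k[1],385]),QK)
im,d=ctrl.read_camera("scene"); np.save("scene2.npy",d)
cv2.imwrite("pics/s4.png",cv2.resize(im[110:300,270:420,::-1],None,fx=3,fy=3,interpolation=2))
f0=force(); print("f0",f0.round(2))
ctrl.movel(W(k+[0,0,60]),speed=.25)
ctrl.movel(W(k+[0,0,-5]),speed=.08); print(force().round(2),ctrl.read_eef_pos().round(4))
ctrl.move_gripper(0,20); print("gap",ctrl.read_finger_gap(),ctrl.read_grasp_force(),force().round(2),ctrl.read_time_s())
```

```text
[ -4.22   2.61 -10.22]
rel [-0.2  -0.05  0.1 ]
f0 [ 0.16  0.49 -0.19]
[ 0.09 -0.04  0.34] [ 0.4608 -0.002   0.1869]
gap 0.03473266904233377 19.792795479297638 [-0.58 -0.05  2.59] 35.4417
```

View pics/s4.png

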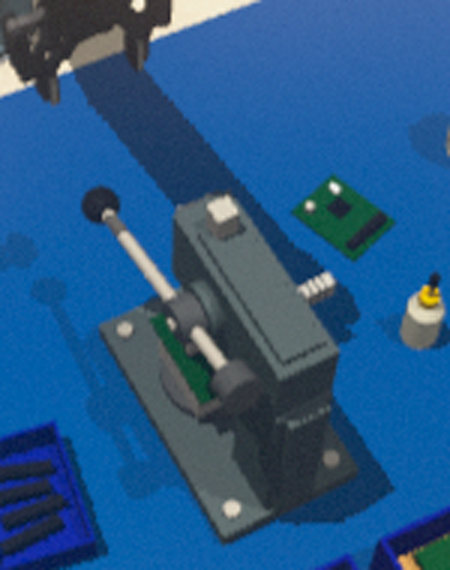

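The tab now stands higher, at (318,286), and the lever is unmoved. Raising it.

Run:
```python
from h import *
for a in(.76,.6,.45,.3,.16,.08):
    ctrl.movel(W(knobp(a)+[0,0,-5]),speed=.1); print(a,force(5).round(1))
while a>-.06:
    a-=.01; ctrl.movel(W(knobp(a)+[0,0,-5]),speed=.03); f=force(5); e=ctrl.read_eef_pos(); print(round(a,3),f.round(1),arcforce(e,f,5).round(1),e.round(4))
    if arcforce(e,f,5)<-10: break
print(ctrl.read_time_s(),ctrl.read_finger_gap())
```

```text
0.76 [-0.2  0.2  2.2]
0.6 [0.2 0.3 1.9]
0.45 [-0.6  0.6  1.7]
0.3 [-3.5  0.9  2.5]
0.16 [-4.5  1.   3.8]
0.08 [-4.7  0.9  4. ]
0.07 [-4.2  1.2  0.8] -1.1 [ 0.471  -0.0015  0.3035]
0.06 [-3.5  1.6 -1.5] -2.8 [ 0.4718 -0.0014  0.3051]
0.05 [-3.8  1.7 -0.6] -2.2 [ 0.4729 -0.0014  0.3071]
0.04 [-4.   2.2 -0.3] -2.1 [ 0.4738 -0.0014  0.3088]
0.03 [-3.5  2.3 -0.1] -1.7 [ 0.4747 -0.0013  0.3103]
0.02 [-3.4  2.6 -0.3] -1.9 [ 0.4755 -0.0013  0.3117]
0.01 [-2.4  2.6 -1. ] -2.0 [ 0.4764 -0.0013  0.3132]
-0.0 [-1.8  3.  -1.7] -2.3 [ 0.4772 -0.0013  0.3147]
-0.01 [-0.3  3.2 -6.5] -5.7 [ 0.4775 -0.0012  0.3153]
-0.02 [  2.    3.3 -17.6] -14.1 [ 0.4775 -0.0012  0.3155]
40.775 0.03428053483025663
```

Run:
```python
from h import *
import fit
ctrl.movel(W(knobp(-.009)+[0,0,-5]),speed=.03); print(force(5).round(1))
ctrl.move_gripper(.07); ctrl.pause(.1)
p=ctrl.read_eef_pos()
p[2]+=.09; ctrl.movel(p,speed=.12)
ctrl.movel(p+[-.03,0,0],speed=.12) if ctrl.inverse_kinematics(p+[-.03,0,0],QK) is not None else None
ims=[]
for c in("scene","top"):
    im,d=ctrl.read_camera(c); ims.append(im); fit.fit([(c,d)],[587.3,55.9,.0383,0,108])
cv2.imwrite("pics/s5.png",np.hstack([cv2.resize(ims[0][110:300,270:420,::-1],(400,507)),cv2.resize(ims[1][110:245,210:380,::-1],(400,507))]))
print(ctrl.read_time_s())
```

```text
[  2.3   3.6 -16. ]
0 2227 -0.23 2.69 | 1 1497 -0.39 2.78 | 2 167 0.2 2.37 | 3 83 -0.1 1.83 | 4 0 nan nan | [5.873329e+02 5.558540e+01 4.240000e-02 9.600000e-03 1.082471e+02]
0 1199 0.56 3.79 | 1 932 1.17 3.52 | 2 0 nan nan | 3 84 -0.17 2.89 | 4 34 1.83 4.08 | [ 5.866732e+02  5.531420e+01  4.450000e-02 -9.360000e-02  1.117214e+02]
43.0083fit.py:24: RuntimeWarning: Mean of empty slice.
  for n in range(5): print(n,(j==n).sum(),e[j==n].mean().round(2),e[j==n].std().round(2),end=" | ")
  ret = ret.dtype.type(ret / rcount)
  ret = _var(a, axis=axis, dtype=dtype, out=out, ddof=ddof,
  arrmean = um.true_divide(arrmean, div, out=arrmean,
  ret = ret.dtype.type(ret / rcount)
```

View pics/s5.png

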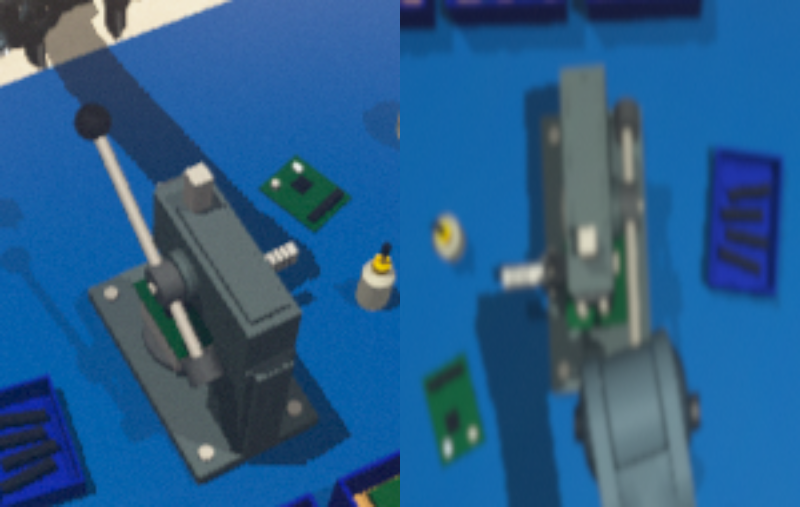

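The lever is fully up, with the knob at (93,120) in the left crop. The stop stands at about 108 mm, which matches the ram depth. Everything else is undisturbed and the gripper is clear.

```bash
python3 -c "
from bench import ctrl
print(ctrl.sign_off(), ctrl.read_time_s())"
```

```text
the job is handed in; nothing more can be done
the job is handed in; nothing more can be done
```

The job is handed in: the connector is pressed home at about 15 N at the knob, the depth stop is set against the ram's stop arm at about 108 mm, the lever is back fully up, and the gripper is clear, at about 43 s.

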